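Draw the pipette leak tester to its mark and hold

TASK

Put the pipette in the leak tester under suction: first turn the tester's valve lever until it stands square across the pump barrel, on the side away from the pipette. Then pull the sprung plunger out by its knob until the ring mark on the rod is level with the mouth of the barrel, and finish while still holding it steady there. Leave the beaker, the tip rack and the mixer where they are.

Things in the scene. Friction and masses are not known exactly. Their poses are not given: they have to be found in the camera images.
- tester: Pipette leak tester, fixed. Origin on the bench below the barrel axis; x = pull direction, along the level barrel (32 mm diameter, axis 70 mm up, x -90 to 30 mm) out of its mouth; z up. White base 210 x 90 x 14 mm. Grey valve block 44 x 50 x 62 mm high at x -110. The pipette, a fixed part, lies along -y from the block (x -110, y -25 to -225, top 58 mm). Nothing stands on the +y side.
- valve_lever (a joint): Lever angle about its vertical pivot, rad. 0: points along the tester's -x, in line with the barrel, away from it. Grows clockwise seen from above; 1.571: points along the tester's +y, square across the barrel. Turns from -0.6 to 2.1, no detent at 1.571; stiff (0.12 N m, about 2 N at the knob), stays where left.
- lever_pivot (a point): Point on the lever's vertical pivot axis, 70 mm above the bench; at x = -110, y = 0 mm in the tester's frame.
- lever_knob (a point): Centre of the top of the lever's upright round black knob: 18 mm diameter, from 73 to 115 mm above the bench, 65 mm from the pivot axis. It stands on a flat steel arm 14 mm wide and 8 mm thick (top 75 mm above the bench).
- plunger (a joint): How far the plunger is drawn out along the tester's x, m. 0: home, where a spring inside the barrel keeps it; 0.060: ring mark level with the mouth; 0.085: end stop. The spring pulls back with about 4 N at home and 13 N at the mark; it runs home when let go.
- pull_knob: Black knob on the end of the plunger rod, moves with it. Origin on the rod axis, 70 mm up, in the middle of its round grip (26 mm diameter, x -18 to 18 mm); axes as the tester's. Flange at its outer end: 42 mm diameter, x 18 to 25 mm. 23 mm of the 12 mm steel rod show between grip and barrel mouth at home; only the bench is below.
- barrel_mouth (a point): Centre of the barrel's mouth, where the rod comes out, on the barrel axis; x = 30 mm in the tester's frame.
- ring_mark (a point): Middle of the ring mark, a dark band 4 mm wide around the rod, on the rod axis; hidden 60 mm inside the mouth at home.
- beaker: Loose empty glass beaker, 60 mm diameter, 70 mm high, origin at the centre of its underside. Bystander.
- tip_rack: Loose white pipette tip rack 85 x 120 mm, 57 mm high, with an open clear lid leaning up to about 105 mm on its +x side; origin at the centre of its underside. Bystander.
- mixer: Loose white bench mixer 150 x 105 mm, with a round head up to 93 mm high; origin at the centre of its underside. Bystander.

How it is judged:
By the outcome, as a careful person would: the job done as asked, in the order asked, and still so for the second after the job is handed in, while the arm keeps its last pose, push and grip.
It also fails if it takes over 48 s, if anything falls off the work surface, if the arm or the gripper's body presses on something with over 40 N, if the wrist force passes 120 N, or if a joint passes its speed limit or range.

ROBOT

A 6-joint arm with a two-finger parallel gripper is mounted at the origin on the work surface. World frame = base frame: x ahead of the robot, y to its left, z up, the work surface at z = 0. Lengths are in m, angles in degrees, forces in N, time in s.
With the tool pointing down it reaches from about 0.4 to 0.825 m from the base axis. Payload 7 kg.
Tool frame: the origin (TCP) lies midway between the tips of the shut fingers; the grasp point (between the pads) lies r.grip_depth behind it (r.grip_depth is the distance from the TCP to the grasp point, in m); z points along the fingers, y is the line along which they close (so a half turn about z gives the same grasp; the last joint's range is limited). The gripper opens to 88 mm and grips with 3 to 60 N. Pads are 19 mm wide; open, the fingers measure 130 mm over their backs; the gripper's body (78 mm by 193 mm) begins 47 mm behind the grasp point.
Start: joints at [-51.503, 20.546, 0.682, 0, -70.136, -16.507], TCP at [0.253, -0.626, 0.227] pointing down, gripper open.
Joint ranges: [-176.03, 176.03], [-82.01, 121.73], [-58.28, 71.71], [-173.87, 95.51], [-174.79, -0.11], [-173.66, 173.66]. Speed limits (degrees/s): [136.94, 136.94, 172.46, 180, 180, 180].

INTERFACE

Orientations are given as [roll, pitch, yaw] about the fixed x, y, z axes, in that order (R = Rz(yaw) Ry(pitch) Rx(roll)).
In Python, from plant import r, optics, ticket gives the robot as it stands (r), with the cameras (optics) and the job (ticket).
- The arm moves only by the tool shift_gripper, called after "Call:" as a command line: name --pt "numbers of a row" for each row, then --argument value for the rest. Schema: {"type":"object","properties":{"increments":{"type":"array","items":{"type":"object","properties":{"pos":{"type":"array","items":{"type":"number"},"minItems":3,"maxItems":3},"rot":{"type":"array","items":{"type":"number"},"minItems":3,"maxItems":3}},"additionalProperties":false},"minItems":1,"maxItems":12},"jaw":{"type":"number"},"grip_force":{"type":"number"},"only":{"type":"string"},"quiet":{"type":"boolean"},"lines":{"type":"string"}},"required":["increments"],"additionalProperties":false}. increments is a list of rows, 1 to 12 of them, each an object with the fields pos (a list: dx, dy, dz in shares of 100 cm (1.0 is 100 cm)), rot (a list: a rotation vector rx, ry, rz in shares of 90 degrees (1.0 is 90 degrees)); a field left out counts as zero; each row is the pose to reach, as a shift and turn from the pose commanded when the call began, along the tool's axes at that moment; what a row does not reach only later rows make up. A row lasts 1/12 s, in which the tool goes at most 0.0417 m and 7.16 degrees, less where a joint would pass 70% of its speed; a pose out of reach is approached as far as the arm can. jaw is the finger opening in m, set as the call begins (left out keeps the last). The fingers move at their own pace and stop on an object; grip_force is the grip in N (left out, the last holds). Time passes only in rows, so rows that do not move let the fingers close. The tool returns the time, the measured TCP pose, the force, the opening and the grip force at its end. only (a regular expression) keeps the lines of the reply that match it, lines (a string "A,B") keeps lines A to B, and quiet returns only ok. Input that does not fit is refused with a message, and nothing moves.
- r.get_state(): the state, without advancing time (a new reading comes with each control period).
- optics.capture(name): name is "scene" or "top" or "wrist"; returns a dict with "frame" (384x512x3 uint8, red, green, blue), "z_map" (384x512 float32, m along the optical axis (not along the pixel's ray), 0 where there is no reading), "fx", "fy", "cx", "cy" (pixels), "D" ([k1, k2, p1, p2, k3] as OpenCV has them; the pictures are not rectified), "cam_to_world" (4x4, takes a point from camera to world coordinates). Camera axes: x right, y down, z forward; pixel columns grow to the right and rows downward; lengths in m; the calibration is good to about 2 mm. A picture is of the moment at which its call begins.
- ticket.close_job(): hands the job in; it is judged then, once.
The state is a dict: "time_s": time; "joints": joint angles; "qd": joint speeds; "joint_torque": joint torques, N m; "tcp_pos": TCP position; "eef_rot": TCP orientation; "contact_force": force on the tool from outside, world axes, zero at the start; "moment": the same for the moment, N m; "gripper_width": finger opening in m; "gripper_force": force on a finger pad.
Only numpy, scipy, OpenCV 4.12 (cv2) and the standard library are available. Lean on these libraries where they do the work, as an engineer would, in place of code of your own. Each camera call takes 0.05 s, during which the arm holds its last target. There are 200 camera calls.

## Working session

There is one attempt and no reset: what is moved stays moved. The work goes in short steps, Python scripts to look and compute and a tool call to move; the robot and the scene stay as the last step left them, time stands still between calls to the robot, and variables do not carry over. Pictures are saved under pics/ and viewed, at most 10 in all, crops included, and the job is handed in when it is done.

```bash
ls; mkdir -p pics; python3 - <<'E'
from plant import r, optics, ticket
import cv2,numpy as np
a=[]
for n in("scene","top"):
    c=optics.capture(n); cv2.imwrite(f"pics/{n}0.png",c["frame"][:,:,::-1]); np.savez(f"{n}0.npz",**c)
    print(n,c["fx"],c["cx"],c["cy"],c["D"],np.round(c["cam_to_world"],3).tolist()); a.append(c["frame"])
print(r.grip_depth,r.get_state())
E
```

```text
pics
plant.py
scene 448.0405585480195 258.6594161156346 196.81600338935883 [-0.00326253  0.          0.          0.          0.        ] [[-0.89, 0.254, -0.379, 1.079], [0.456, 0.525, -0.719, 0.75], [0.016, -0.812, -0.583, 0.777], [0.0, 0.0, 0.0, 1.0]]
top 465.55744111862975 252.08527546036242 193.00389206920073 [-0.15129558  0.          0.          0.          0.        ] [[-0.006, -0.994, 0.109, 0.525], [-1.0, 0.007, 0.007, -0.077], [-0.008, -0.108, -0.994, 1.148], [0.0, 0.0, 0.0, 1.0]]
0.0188 {'time_s': 0.1, 'joints': array([-5.15035265e+01,  2.05875458e+01,  6.40173194e-01, -1.70776346e-02,
       -7.01369583e+01, -1.65053445e+01]), 'qd': array([ 0.02846349, -0.17251618,  0.11273452,  0.09780315,  0.01287902,
       -0.04602114]), 'joint_torque': array([ 3.44274449e-04, -5.84161234e+01,  2.93752027e+01,  7.01552510e+00,
        1.02232632e-02, -5.21449192e-05]), 'tcp_pos': array([ 0.25255563, -0.62550484,  0.22572477]), 'eef_rot': array([ 1.79914583e+02, -8.56743415e-03, -1.58014679e+02]), 'contact_force': array([-0.96733328,  0.45255343, -1.10153447]), 'moment': array([-0.04421164,  0.03136262,  0.00809161]), 'gripper_force': 0.0, 'gripper_width': 0.08744784119275062}
```

View pics/top0.png

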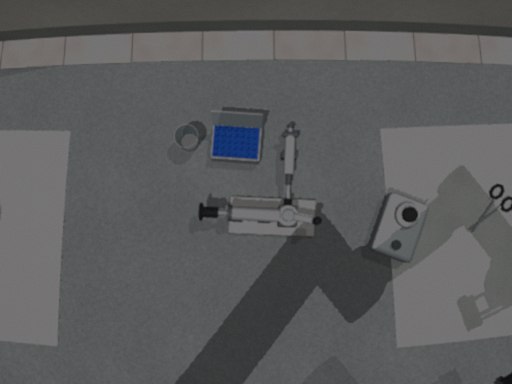

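View pics/scene0.png

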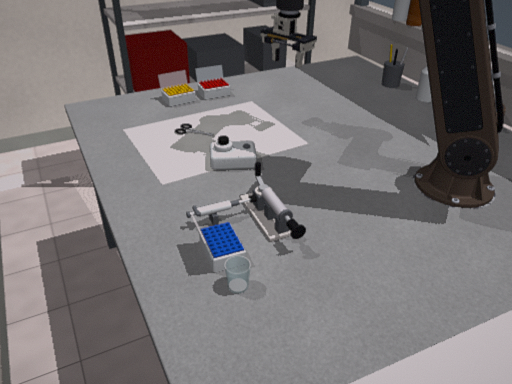

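The top view shows the pull knob at about (209,212), the lever knob at (318,220), and the barrel between them. The pipette points up the image (world +x). The rack (237,135), beaker (187,137) and mixer (400,225) are clear of the work. In the scene view the pull knob is near (297,231) and the lever knob near (258,169). I'll zoom in.

```bash
cat > h.py <<'E'
import numpy as np,cv2
def K(c): return np.array([[c["fx"],0,c["cx"]],[0,c["fy"],c["cy"]],[0,0,1]],float)
def ray(c,uv):
    p=cv2.undistortPoints(np.array([[uv]],float),K(c),np.array(c["D"],float))[0,0]
    T=np.array(c["cam_to_world"]); d=T[:3,:3]@[p[0],p[1],1]; return T[:3,3],d/np.linalg.norm(d)
def plane(c,uv,z):
    o,d=ray(c,uv); return o+d*(z-o[2])/d[2]
def tri(*cu):
    A=0;b=0;R=[ray(c,u) for c,u in cu]
    for o,d in R: M=np.eye(3)-np.outer(d,d);A=A+M;b=b+M@o
    p=np.linalg.solve(A,b); return p,[np.linalg.norm((np.eye(3)-np.outer(d,d))@(p-o)) for o,d in R]
def proj(c,P):
    T=np.linalg.inv(np.array(c["cam_to_world"])); rv=cv2.Rodrigues(T[:3,:3])[0]
    return cv2.projectPoints(np.array(P,float).reshape(-1,3),rv,T[:3,3],K(c),np.array(c["D"],float))[0][:,0]
def blobs(c,box,thr=35,mn=15):
    x0,y0,x1,y1=box; g=c["frame"][y0:y1,x0:x1].max(2)
    n,l,s,ce=cv2.connectedComponentsWithStats((g<thr).astype(np.uint8))
    for i in range(1,n):
        if s[i,4]>=mn: print(s[i,:2]+[x0,y0],s[i,2:],np.round(ce[i]+[x0,y0],1))
E
python3 - <<'E'
from h import *
t=np.load("top0.npz");s=np.load("scene0.npz")
for c,b,n in((t,(190,180,340,250),"t"),(s,(230,150,320,250),"s")): print(n);blobs(c,b,30)
a=cv2.resize(t["frame"][180:250,190:335],(800,386),interpolation=cv2.INTER_CUBIC)
cv2.imwrite("pics/tz.png",np.clip(a[:,:,::-1]*1.6,0,255))
b=cv2.resize(s["frame"][155:245,185:315],(800,554),interpolation=cv2.INTER_CUBIC)
cv2.imwrite("pics/sz.png",np.clip(b[:,:,::-1]*1.5,0,255))
E
```

```text
t
[285 199] [ 6  5 26] [287.3 201.3]
[200 204] [ 18  16 138] [207.  211.4]
[313 217] [ 8  7 27] [316.5 220.1]
s
[255 163] [ 6 13 57] [257.6 168.5]
[250 195] [ 7  7 34] [253.5 198.3]
[286 220] [ 19  19 207] [295.3 228.8][ WARN:0@0.052] global loadsave.cpp:1063 imwrite_ Unsupported depth image for selected encoder is fallbacked to CV_8U.
```

View pics/tz.png

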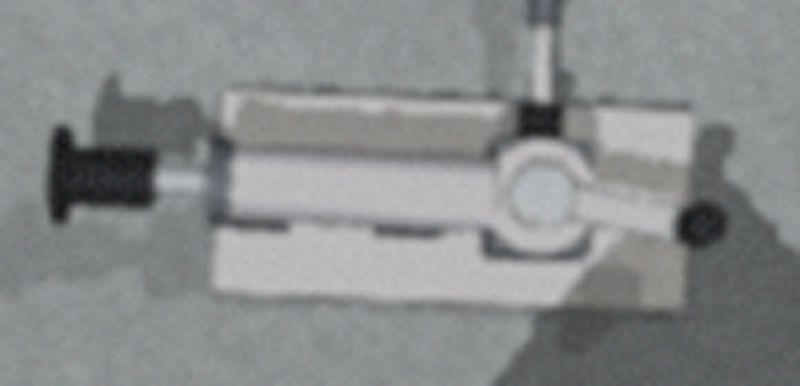

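View pics/sz.png

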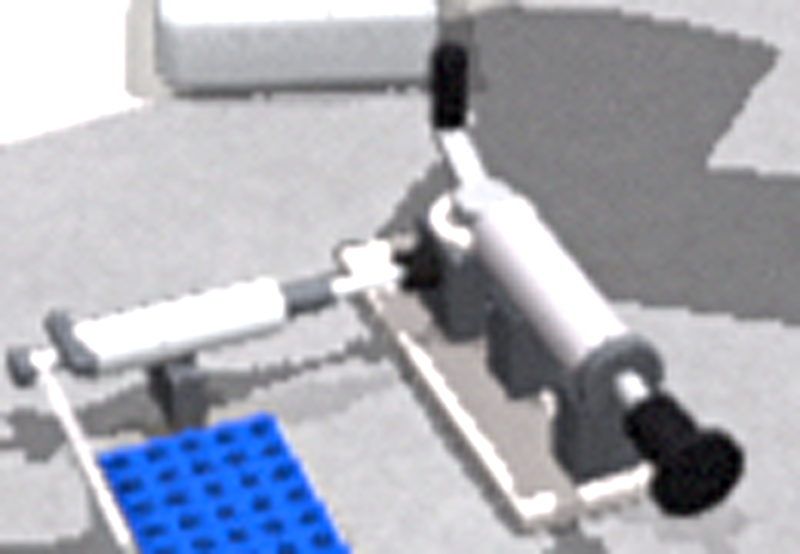

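The zooms show these positions (crop pixels):

| Feature | Top crop | Scene crop |
|---|---|---|
| Flange | (60,175) | (700,470) |
| Rod/barrel mouth | (215,180) | (630,385) |
| Pivot disc | (543,195) | (485,190) |
| Lever knob top | (702,224) | (450,52) |

The lever points roughly along tester -x, slightly towards +y.

```bash
python3 - <<'E'
from h import *
from plant import r, optics, ticket
t=np.load("top0.npz");s=np.load("scene0.npz")
T=lambda u,v:(u/5.517-.5+190,v/5.514-.5+180)
S=lambda u,v:(u/6.154-.5+185,v/6.156-.5+155)
P={}
for n,a,b in(("flange",(62,175),(697,471)),("gripinner",(155,177),(648,410)),("mouth",(212,180),(628,385)),("pivot",(543,195),(485,190)),("knobtop",(704,224),(451,50))):
    p,e=tri((t,T(*a)),(s,S(*b))); P[n]=p; print(n,p.round(4),np.round(e,4))
for n,a in(("flange",(62,175)),("mouth",(212,180))): print("plane .07",n,plane(t,T(*a),.07).round(4))
piv=plane(t,T(543,195),.078);fl=plane(t,T(62,175),.07);k=plane(t,T(702,222),.113)
for a in((215,95),(690,107),(688,308),(213,298)): print("base",plane(t,T(*a),.014).round(4))
print(piv,k,k-piv,fl-piv,np.degrees(np.arctan2(*(fl-piv)[1::-1])))
st=r.get_state();from scipy.spatial.transform import Rotation as R
print(R.from_euler("xyz",st["eef_rot"],degrees=True).as_matrix().round(3))
E
```

```text
flange [0.6008 0.0502 0.0725] [0.0004 0.0004]
gripinner [0.5999 0.0106 0.0746] [0. 0.]
mouth [ 0.5975 -0.0123  0.0707] [0.0015 0.0015]
pivot [ 0.5906 -0.1513  0.081 ] [0.0003 0.0003]
knobtop [ 0.5764 -0.2137  0.1164] [0.0002 0.0002]
plane .07 flange [0.6013 0.0502 0.07  ]
plane .07 mouth [ 0.5988 -0.0131  0.07  ]
base [ 0.6405 -0.0111  0.014 ]
base [ 0.6337 -0.2222  0.014 ]
base [ 0.5446 -0.2196  0.014 ]
base [ 0.5505 -0.0102  0.014 ]
[ 0.59110501 -0.15172482  0.078     ] [ 0.57752192 -0.2134773   0.113     ] [-0.01358309 -0.06175249  0.035     ] [ 0.01018757  0.20196814 -0.008     ] 87.11236428626067
[[-0.927 -0.374 -0.001]
 [-0.374  0.927  0.001]
 [ 0.     0.001 -1.   ]]
```

```bash
cat >> h.py <<'E'
from scipy.spatial.transform import Rotation as Ro
def delta(st,p,yh=None):
    "shift in tool axes to TCP p, and turn about tool z that brings tool y to world heading yh"
    M=Ro.from_euler("xyz",st["eef_rot"],degrees=True).as_matrix()
    d=M.T@(np.array(p)-st["tcp_pos"]); out=[*d.round(4)]
    if yh is not None:
        q=Ro.from_euler("xyz",[180,0,yh+90],degrees=True).as_matrix() # y heading: Rz(a)Rx(180): y->-(a+90)...
        if abs(np.degrees(np.arctan2(q[1,1],q[0,1]))-yh+180)%360-180: pass
        q=np.column_stack([[np.sin(np.radians(yh))*-1*-1,-np.cos(np.radians(yh)),0],[np.cos(np.radians(yh)),np.sin(np.radians(yh)),0],[0,0,-1]])
        q[:,0]=np.cross(q[:,1],q[:,2])
        out+= [*np.degrees(Ro.from_matrix(M.T@q).as_rotvec()).round(2)]
    return [float(x) for x in out]
E
python3 - <<'E'
s=open('h.py').read().split('\n')
s=[l for l in s if 'q=Ro.from_euler' not in l and 'pass' not in l]
s=[('        y=np.radians(yh); Y=np.array([np.cos(y),np.sin(y),0]); Z=np.array([0,0,-1.]); q=np.column_stack([np.cross(Y,Z),Y,Z])' if 'q=np.column' in l else l) for l in s if 'q[:,0]=' not in l]
open('h.py','w').write('\n'.join(s))
E
python3 -c "
from h import *;from plant import r, optics, ticket
print(delta(r.get_state(),[.577,-.2135,.20],167.6))"
```

```text
[-0.4551, 0.2605, 0.026, 0.08, 0.03, -55.61]
```

The manual's scale: turns go in shares of 90 degrees. Converting my numbers, -53 degrees / 90 = -0.5889.

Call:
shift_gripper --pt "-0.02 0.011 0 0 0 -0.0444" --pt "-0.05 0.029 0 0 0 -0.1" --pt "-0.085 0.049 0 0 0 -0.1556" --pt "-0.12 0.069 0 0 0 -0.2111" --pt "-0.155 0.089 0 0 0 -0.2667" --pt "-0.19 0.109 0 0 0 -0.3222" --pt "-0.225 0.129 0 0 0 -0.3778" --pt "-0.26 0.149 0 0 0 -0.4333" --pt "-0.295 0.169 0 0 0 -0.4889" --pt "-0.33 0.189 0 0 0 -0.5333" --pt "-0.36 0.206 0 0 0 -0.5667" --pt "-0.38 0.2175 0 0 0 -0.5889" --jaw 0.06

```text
refused: increments[0]: [-0.02, 0.011, 0, 0, 0, -0.0444] is not of type 'object' (schema: type "object"). Nothing was moved.
```

Nothing moved. I misread the format; it is a list of objects, one for each row. Resending.

Call:
shift_gripper --increments '[{"pos": [-0.02, 0.011, 0], "rot": [0, 0, -0.0444]}, {"pos": [-0.05, 0.029, 0], "rot": [0, 0, -0.1]}, {"pos": [-0.085, 0.049, 0], "rot": [0, 0, -0.1556]}, {"pos": [-0.12, 0.069, 0], "rot": [0, 0, -0.2111]}, {"pos": [-0.155, 0.089, 0], "rot": [0, 0, -0.2667]}, {"pos": [-0.19, 0.109, 0], "rot": [0, 0, -0.3222]}, {"pos": [-0.225, 0.129, 0], "rot": [0, 0, -0.3778]}, {"pos": [-0.26, 0.149, 0], "rot": [0, 0, -0.4333]}, {"pos": [-0.295, 0.169, 0], "rot": [0, 0, -0.4889]}, {"pos": [-0.33, 0.189, 0], "rot": [0, 0, -0.5333]}, {"pos": [-0.36, 0.206, 0], "rot": [0, 0, -0.5667]}, {"pos": [-0.38, 0.2175, 0], "rot": [0, 0, -0.5889]}]' --jaw 0.06

```text
time_s: 1.1
tcp_pos: [0.5252, -0.2792, 0.2263]
eef_rot: [180.0, 0.0, -104.7]
contact_force: [0.5, 0.4, -1.0]
gripper_width: 0.0598
gripper_force: 0.0
```

```bash
python3 -c "
from h import *;from plant import r, optics, ticket
print(delta(r.get_state(),[.577,-.2135,.20],167.6))"
```

```text
[-0.0767, -0.0334, 0.0263, 0.01, 0.02, -2.34]
```

To row units: -2.4 degrees / 90 = -0.0267.

Call:
shift_gripper --increments '[{"pos": [-0.02, -0.009, 0.007], "rot": [0, 0, -0.0267]}, {"pos": [-0.05, -0.022, 0.017], "rot": [0, 0, -0.0267]}, {"pos": [-0.07, -0.03, 0.024], "rot": [0, 0, -0.0267]}, {"pos": [-0.0767, -0.0334, 0.0263], "rot": [0, 0, -0.0267]}, {"pos": [-0.0767, -0.0334, 0.0263], "rot": [0, 0, -0.0267]}]'

```text
time_s: 1.52
tcp_pos: [0.5762, -0.215, 0.1989]
eef_rot: [179.9, -0.0, -102.5]
contact_force: [-0.0, -0.0, 0.0]
gripper_width: 0.0601
gripper_force: 0.0
```

```bash
python3 - <<'E'
from h import *;from plant import r, optics, ticket
c=optics.capture("wrist"); np.savez("w1.npz",**c)
st=r.get_state(); print(st["tcp_pos"],st["eef_rot"])
print("expect",proj(c,[[.577,-.2135,.115],[.591,-.1515,.078]]))
cv2.imwrite("pics/w1.png",np.clip(c["frame"][:,:,::-1].astype(float)*1.4,0,255).astype(np.uint8)); blobs(c,(0,0,512,384),30,100)
E
```

```text
[ 0.57568794 -0.21596798  0.19953265] [ 1.79909555e+02 -1.60302680e-02 -1.02530650e+02]
expect [[252.6201623  202.81871658]
 [252.54196731 250.228445  ]]
[  0 259] [ 181   92 5083] [ 89.8 329.5]
[351 284] [ 29  27 285] [364.2 301.9]
[340 320] [ 172   32 4217] [429.7 335.4]
```

View pics/w1.png

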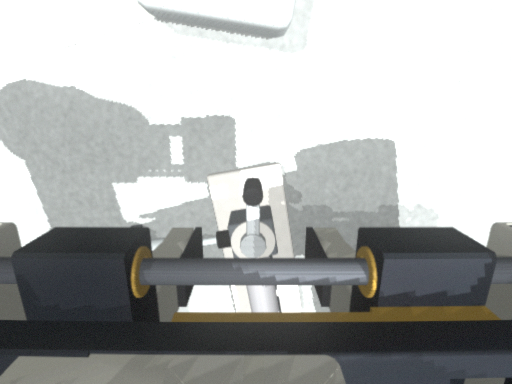

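The wrist view shows the lever knob at (253,178–207) and the pivot disc at (253,243), with the fingers straddling the knob in column. I'll compare this with the projected knob axis.

```bash
python3 - <<'E'
from h import *
c=np.load("w1.npz"); print(c["cam_to_world"].round(3), c["D"])
print(proj(c,[[.577,-.2135,.115],[.577,-.2135,.075],[.591,-.1515,.082]]))
blobs(c,(225,165,280,215),60,30)
t=np.load("top0.npz")
T=lambda u,v:(u/5.517-.5+190,v/5.514-.5+180)
print("pivot",tri((t,T(543,195)),(c,(253,243))))
for v in (181,184): print("top",tri((t,T(704,223)),(c,(253,v))))
E
```

```text
[[-0.976  0.209  0.059  0.56 ]
 [ 0.217  0.938  0.27  -0.289]
 [ 0.002  0.276 -0.961  0.357]
 [ 0.     0.     0.     1.   ]] [-0.02294832  0.          0.          0.          0.        ]
[[252.6201623  202.81871658]
 [252.67782617 190.51657186]
 [252.53546158 252.01275182]]
pivot (array([ 0.59113385, -0.15267152,  0.06336305]), [np.float64(0.0008699760207284306), np.float64(0.0008699760207283223)])
top (array([ 0.5772933 , -0.2205779 ,  0.06523505]), [np.float64(0.002197340222926077), np.float64(0.0021973402229260794)])
top (array([ 0.57721265, -0.21950148,  0.07330833]), [np.float64(0.001875747704034385), np.float64(0.0018757477040341995)])
```

```bash
python3 - <<'E'
from h import *
c=np.load("w1.npz");Z=c["z_map"];T=c["cam_to_world"];print(c["fx"],c["cy"])
def pts(c,box):
    x0,y0,x1,y1=box; v,u=np.mgrid[y0:y1,x0:x1]; z=c["z_map"][y0:y1,x0:x1].ravel()
    p=cv2.undistortPoints(np.c_[u.ravel(),v.ravel()].astype(float)[:,None],K(c),c["D"])[:,0]
    return (np.c_[p*z[:,None],z,np.ones(z.size)]@c["cam_to_world"].T)[:,:3], z>0
for n,box,h in(("w knob",(235,170,272,215),.105),("w disc",(230,220,280,256),.072)):
    P,ok=pts(c,box);m=ok&(P[:,2]>h)&(P[:,2]<.135);Q=P[m];print(n,m.sum(),np.median(Q,0).round(4),Q.min(0).round(4),Q.max(0).round(4))
t=np.load("top0.npz")
for n,box,h in(("t knob",(305,210,328,230),.1),("t disc",(276,203,302,226),.075),("t pull",(196,200,222,224),.05)):
    P,ok=pts(t,box);m=ok&(P[:,2]>h);Q=P[m];print(n,m.sum(),np.median(Q,0).round(4),Q.min(0).round(4),Q.max(0).round(4))
for v in range(172,262,3): print(v,c["frame"][v,253],Z[v,253])
E
```

```text
295.03060406150985 194.15402294274415
w knob 344 [ 0.5759 -0.2196  0.1142] [ 0.5676 -0.2272  0.1052] [ 0.5851 -0.2098  0.1167]
w disc 690 [ 0.5881 -0.1609  0.076 ] [ 0.5765 -0.1842  0.072 ] [ 0.6038 -0.143   0.0785]
t knob 54 [ 0.5771 -0.2137  0.1147] [ 0.5702 -0.2232  0.1005] [ 0.586  -0.2054  0.1194]
t disc 176 [ 0.5907 -0.1497  0.0781] [ 0.579  -0.1821  0.075 ] [ 0.6073 -0.1238  0.0894]
t pull 258 [0.6008 0.0321 0.0811] [0.5828 0.0024 0.0614] [0.6226 0.0534 0.0929]
172 [237 237 236] 0.35007054
175 [237 236 235] 0.35066584
178 [85 84 83] 0.28486437
181 [61 62 62] 0.27269763
184 [62 62 62] 0.26281232
187 [61 60 60] 0.2522975
190 [64 64 63] 0.25030994
193 [65 65 65] 0.2513027
196 [60 60 61] 0.25145516
199 [64 65 63] 0.25208962
202 [62 63 63] 0.25370646
205 [77 79 78] 0.25479785
208 [219 223 223] 0.2969547
211 [230 234 234] 0.29994026
214 [229 233 234] 0.29982042
217 [231 235 235] 0.30029988
220 [163 168 169] 0.30078095
223 [157 162 163] 0.3028711
226 [159 162 162] 0.30193952
229 [159 164 164] 0.30346158
232 [155 160 160] 0.30447865
235 [136 138 141] 0.30418453
238 [149 153 154] 0.30451953
241 [135 139 140] 0.30542573
244 [151 156 157] 0.3064109
247 [133 136 138] 0.30840635
250 [152 157 157] 0.30790493
253 [143 148 149] 0.30909243
256 [147 151 152] 0.31056803
259 [57 60 59] 0.0881063
```

Call:
shift_gripper --increments '[{"pos": [0, 0, 0.015]}, {"pos": [0, 0, 0.04]}, {"pos": [0, 0, 0.065]}, {"pos": [0, 0, 0.09]}, {"pos": [0, 0, 0.105]}, {"pos": [0, 0, 0.114]}, {"pos": [0, 0, 0.114]}]'

```text
time_s: 2.15
tcp_pos: [0.5742, -0.2173, 0.0847]
eef_rot: [179.8, -0.0, -102.7]
contact_force: [-0.0, 0.8, 0.2]
gripper_width: 0.0603
gripper_force: 0.0
```

Call:
shift_gripper --increments '[{}, {}, {}, {}, {}, {}]' --jaw 0.0 --grip_force 25

```text
time_s: 2.65
tcp_pos: [0.576, -0.2164, 0.0868]
eef_rot: [-179.9, 0.0, -102.6]
contact_force: [-0.5, -0.3, -0.4]
gripper_width: 0.0256
gripper_force: 0.0
```

```bash
python3 - <<'E'
import numpy as np
from h import *; from plant import r, optics, ticket
st=r.get_state(); M=Ro.from_euler("xyz",st["eef_rot"],degrees=True).as_matrix()
p0=np.array([.5757,-.216]); piv=np.array([.591,-.1525])
for a in range(6,86,6):
    t=-np.radians(a); R2=np.array([[np.cos(t),-np.sin(t)],[np.sin(t),np.cos(t)]])
    d=R2@(p0-piv)+piv-p0; print(a,(M.T@[*d,0]).round(4)[:2])
print(st["joints"].round(1))
E
```

```text
6 [-0.0005  0.0068]
12 [-0.0017  0.0136]
18 [-0.0035  0.0201]
24 [-0.0061  0.0265]
30 [-0.0093  0.0325]
36 [-0.0131  0.0382]
42 [-0.0175  0.0434]
48 [-0.0224  0.0482]
54 [-0.0278  0.0524]
60 [-0.0336  0.056 ]
66 [-0.0397  0.059 ]
72 [-0.0461  0.0614]
78 [-0.0528  0.063 ]
84 [-0.0596  0.064 ]
[ -2.4  21.9 -17.2  -0.  -50.9 -10.2]
```

Call:
shift_gripper --increments '[{}, {}, {}, {}]' --jaw 0.0 --grip_force 25

```text
time_s: 2.98
tcp_pos: [0.576, -0.2165, 0.0865]
eef_rot: [-180.0, -0.0, -102.6]
contact_force: [-0.3, -0.7, 2.3]
gripper_width: 0.0175
gripper_force: 25.0
```

Call:
shift_gripper --increments '[{"pos": [-0.0005, 0.0068, 0], "rot": [0, 0, 0.0667]}, {"pos": [-0.0017, 0.0136, 0], "rot": [0, 0, 0.1333]}, {"pos": [-0.0035, 0.0201, 0], "rot": [0, 0, 0.2]}, {"pos": [-0.0061, 0.0265, 0], "rot": [0, 0, 0.2667]}, {"pos": [-0.0093, 0.0325, 0], "rot": [0, 0, 0.3333]}, {"pos": [-0.0131, 0.0382, 0], "rot": [0, 0, 0.4]}, {"pos": [-0.0175, 0.0434, 0], "rot": [0, 0, 0.4667]}, {"pos": [-0.0224, 0.0482, 0], "rot": [0, 0, 0.5333]}, {"pos": [-0.0278, 0.0524, 0], "rot": [0, 0, 0.6]}, {"pos": [-0.0336, 0.056, 0], "rot": [0, 0, 0.6667]}, {"pos": [-0.0397, 0.059, 0], "rot": [0, 0, 0.7333]}, {"pos": [-0.0461, 0.0614, 0], "rot": [0, 0, 0.8]}]'

```text
time_s: 3.98
tcp_pos: [0.5264, -0.1584, 0.0866]
eef_rot: [-180.0, 0.1, -174.9]
contact_force: [3.0, -3.8, -0.9]
gripper_width: 0.0172
gripper_force: 25.0
```

To row units: 7 degrees / 90 = 0.0778.

Call:
shift_gripper --increments '[{"pos": [0, 0.003, 0], "rot": [0, 0, 0.0333]}, {"pos": [0, 0.006, 0], "rot": [0, 0, 0.0667]}, {"pos": [-0.0002, 0.008, 0], "rot": [0, 0, 0.0778]}, {"pos": [-0.0002, 0.008, 0], "rot": [0, 0, 0.0778]}, {"pos": [-0.0002, 0.008, 0], "rot": [0, 0, 0.0778]}]'

```text
time_s: 4.4
tcp_pos: [0.5263, -0.1502, 0.0865]
eef_rot: [-180.0, 0.1, 178.4]
contact_force: [3.9, -1.9, -1.2]
gripper_width: 0.0172
gripper_force: 25.0
```

Call:
shift_gripper --increments '[{}, {}, {}, {}]' --jaw 0.06

```text
time_s: 4.73
tcp_pos: [0.5248, -0.15, 0.086]
eef_rot: [180.0, -0.1, 178.4]
contact_force: [-0.8, -0.2, -0.8]
gripper_width: 0.0387
gripper_force: 0.0
```

Call:
shift_gripper --increments '[{"pos": [0, 0, -0.02]}, {"pos": [0, 0, -0.05]}, {"pos": [0, 0, -0.085]}, {"pos": [0, 0, -0.12]}, {"pos": [-0.04, 0.02, -0.12]}, {"pos": [-0.08, 0.05, -0.12]}, {"pos": [-0.12, 0.08, -0.12]}, {"pos": [-0.15, 0.11, -0.12]}, {"pos": [-0.16, 0.13, -0.12]}, {"pos": [-0.16, 0.13, -0.12]}]'

```text
time_s: 5.57
tcp_pos: [0.6923, -0.0198, 0.2043]
eef_rot: [180.0, -0.1, 178.6]
contact_force: [-0.8, 0.0, -0.0]
gripper_width: 0.0598
gripper_force: 0.0
```

```bash
python3 - <<'E'
from h import *;from plant import r, optics, ticket
for n in("top","scene"):
    c=optics.capture(n); np.savez(n+"1.npz",**c); 
    if n=="top": a=cv2.resize(c["frame"][180:280,190:335],(800,552),interpolation=cv2.INTER_CUBIC); cv2.imwrite("pics/tz1.png",np.clip(a[:,:,::-1]*1.6,0,255).astype(np.uint8)); blobs(c,(270,180,330,275),35)
print(r.get_state()["tcp_pos"])
E
```

```text
[285 200] [ 6  4 24] [287.5 201.5]
[ 0.68912162 -0.02310452  0.20468528]
```

View pics/tz1.png

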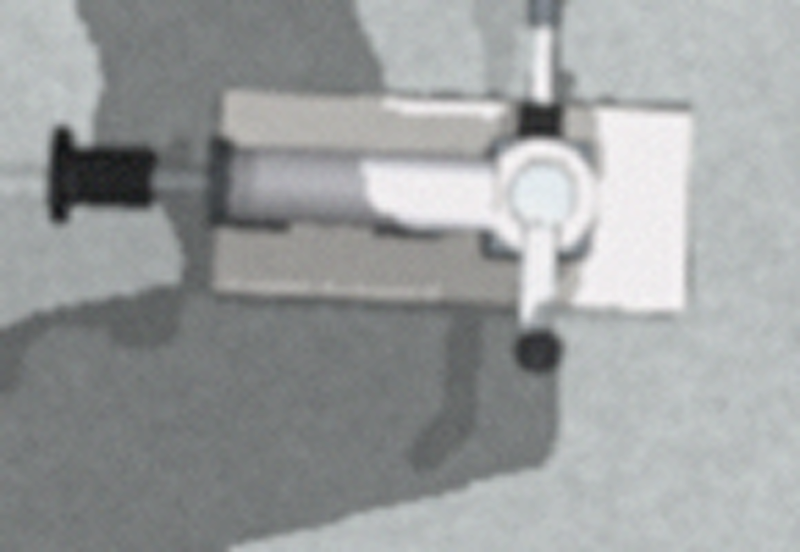

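The lever now stands down-image: pivot disc at crop (543,193), knob top at (538,351). I'll compute its angle against the barrel.

```bash
python3 - <<'E'
from h import *
from plant import r, optics, ticket
c=np.load("top1.npz")
T=lambda u,v:((u+.5)/5.517-.5+190,(v+.5)/5.52-.5+180)
g=c["frame"].max(2)
# knob top centre
P=lambda u,v,z:plane(c,T(u,v),z)[:2]
H=lambda d:np.degrees(np.arctan2(d[1],d[0]))
k=P(538,351,.115);p=P(543,193,.08);print(k,p,k-p,"lever hd",H(k-p)%360-90)
print("arm hd",(H(P(535,318,.075)-P(542,228,.075)))%360-90)
for a,b,z in(((690,105),(222,92),.014),((685,311),(215,297),.014),((500,233),(235,222),.066),((495,155),(232,146),.073),((543,193),(62,175),.075)): print(H(P(*b,z)-P(*a,z)))
# depth-based knob
x0,y0,x1,y1=278,236,296,252
v,u=np.mgrid[y0:y1,x0:x1];z=c["z_map"][y0:y1,x0:x1].ravel()
q=cv2.undistortPoints(np.c_[u.ravel(),v.ravel()].astype(float)[:,None],K(c),c["D"])[:,0]
W=(np.c_[q*z[:,None],z,np.ones(z.size)]@c["cam_to_world"].T)[:,:3]
Q=W[(W[:,2]>.1)&(z>0)];print(len(Q),np.median(Q,0))
m=(g[236:255,276:300]<75);print((g[238:252,280:296]))
print(delta(r.get_state(),[.600,.036,.051],177.8))
E
```

```text
[ 0.52613735 -0.14656118] [ 0.59169451 -0.15180341] [-0.06555716  0.00524223] lever hd 85.42811650044794
arm hd 84.83787598608916
88.01181039172089
87.8859419122366
87.25332872031471
87.65756092910456
87.49902317208034
45 [ 0.52654625 -0.14656237  0.11506337]
[[ 75  78  75  78 101 114 108 103  98  94 104 116 114 112 116 115]
 [ 78  80  78  78  85  91  83  79  76  78  96 112 117 118 119 118]
 [ 78  81  77  72  66  62  53  50  48  54  77 101 115 120 122 120]
 [ 77  77  76  63  46  36  36  37  36  40  52  80 106 118 121 118]
 [ 80  79  72  56  37  34  38  39  40  36  40  65  95 115 115 118]
 [ 79  79  70  51  37  34  40  38  39  36  41  61  94 113 113 116]
 [ 79  83  75  57  37  37  39  44  41  36  41  68 100 113 116 116]
 [ 79  79  78  63  42  38  40  44  37  36  43  77 108 117 119 120]
 [ 79  80  80  73  57  45  45  42  41  43  59  88 111 118 119 116]
 [ 80  77  79  76  73  67  63  56  58  59  72  98 115 116 116 115]
 [ 77  78  78  79  76  78  78  74  74  73  80  99 115 117 116 115]
 [ 77  77  78  83  80  79  84  82  78  75  79 102 115 116 116 117]
 [ 77  78  79  81  82  79  83  80  80  74  81 102 114 118 113 119]
 [ 76  75  79  79  80  83  80  79  80  77  82 100 116 116 117 119]]
[0.0902, 0.0568, 0.1539, 0.1, -0.12, -89.29]
```

The lever overshot by about 2.3° and the top camera sits about 3 mm off the robot frame in y. I'll regrasp the knob and move it 2.6 mm back.

```bash
python3 -c "
from h import *;from plant import r, optics, ticket
print(delta(r.get_state(),[.5255,-.1528,.2045],88.5))"
```

```text
[0.1602, -0.1339, 0.0006, -0.02, -0.14, 0.01]
```

Call:
shift_gripper --increments '[{"pos": [0.02, -0.017, 0]}, {"pos": [0.05, -0.042, 0]}, {"pos": [0.08, -0.067, 0]}, {"pos": [0.11, -0.092, 0]}, {"pos": [0.14, -0.117, 0]}, {"pos": [0.155, -0.1296, 0]}, {"pos": [0.1602, -0.1339, 0]}, {"pos": [0.1602, -0.1339, 0]}, {"pos": [0.1602, -0.1339, 0]}]'

```text
time_s: 6.42
tcp_pos: [0.5252, -0.1543, 0.2068]
eef_rot: [180.0, 0.1, 178.3]
contact_force: [0.1, 0.3, -1.3]
gripper_width: 0.0601
gripper_force: 0.0
```

Call:
shift_gripper --increments '[{"pos": [0, 0, 0.03]}, {"pos": [0, 0, 0.06]}, {"pos": [0, 0, 0.09]}, {"pos": [0, 0, 0.11]}, {"pos": [0, 0, 0.118]}, {"pos": [0, 0, 0.118]}]' --jaw 0.04

```text
time_s: 6.92
tcp_pos: [0.5245, -0.1534, 0.086]
eef_rot: [-180.0, -0.2, 178.4]
contact_force: [-0.9, 0.6, -0.1]
gripper_width: 0.0403
gripper_force: 0.0
```

```bash
python3 -c "
from h import *;from plant import r, optics, ticket
print(delta(r.get_state(),[.5258,-.1528,.0865],88.5))"
```

```text
[-0.0012, 0.0007, -0.0005, -0.02, -0.25, -0.07]
```

Call:
shift_gripper --increments '[{"pos": [-0.001, 0.0003, 0]}, {"pos": [-0.001, 0.0003, 0]}, {"pos": [-0.001, 0.0003, 0]}, {"pos": [-0.001, 0.0003, 0]}, {"pos": [-0.001, 0.0003, 0]}, {"pos": [-0.001, 0.0003, 0]}, {"pos": [-0.001, 0.0003, 0]}, {"pos": [-0.001, 0.0003, 0]}]' --jaw 0 --grip_force 25

```text
time_s: 7.58
tcp_pos: [0.5269, -0.1537, 0.0894]
eef_rot: [-180.0, 0.1, 178.4]
contact_force: [-1.3, 3.1, 6.8]
gripper_width: 0.0176
gripper_force: 25.0
```

Call:
shift_gripper --increments '[{}, {}, {}, {}]' --jaw 0.06

```text
time_s: 7.92
tcp_pos: [0.5258, -0.1538, 0.0881]
eef_rot: [-180.0, -0.0, 178.4]
contact_force: [0.0, -0.3, 0.1]
gripper_width: 0.0385
gripper_force: 0.0
```

Call:
shift_gripper --increments '[{"pos": [0, 0, -0.02]}, {"pos": [0, 0, -0.05]}, {"pos": [0, 0, -0.085]}, {"pos": [0, 0, -0.12]}, {"pos": [0, 0, -0.12]}]'

```text
time_s: 8.33
tcp_pos: [0.5295, -0.1545, 0.2155]
eef_rot: [-179.9, 0.6, 178.5]
contact_force: [0.7, 0.1, -0.3]
gripper_width: 0.0593
gripper_force: 0.0
```

```bash
python3 -c "
from h import *;from plant import r, optics, ticket
print(delta(r.get_state(),[.600,.033,.15],177.8))"
```

```text
[-0.0647, 0.1895, 0.0659, -0.53, 0.4, -89.35]
```

To row units: -84 degrees / 90 = -0.9333.

Call:
shift_gripper --increments '[{"pos": [-0.005, 0.012, 0], "rot": [0, 0, -0.0778]}, {"pos": [-0.01, 0.03, 0.005], "rot": [0, 0, -0.1556]}, {"pos": [-0.015, 0.05, 0.01], "rot": [0, 0, -0.2333]}, {"pos": [-0.02, 0.07, 0.015], "rot": [0, 0, -0.3111]}, {"pos": [-0.025, 0.09, 0.02], "rot": [0, 0, -0.3889]}, {"pos": [-0.03, 0.11, 0.025], "rot": [0, 0, -0.4667]}, {"pos": [-0.04, 0.13, 0.03], "rot": [0, 0, -0.5444]}, {"pos": [-0.05, 0.15, 0.04], "rot": [0, 0, -0.6222]}, {"pos": [-0.055, 0.165, 0.045], "rot": [0, 0, -0.7]}, {"pos": [-0.06, 0.175, 0.05], "rot": [0, 0, -0.7778]}, {"pos": [-0.063, 0.182, 0.055], "rot": [0, 0, -0.8556]}, {"pos": [-0.0647, 0.1875, 0.06], "rot": [0, 0, -0.9333]}]'

```text
time_s: 9.33
tcp_pos: [0.5962, 0.0326, 0.1474]
eef_rot: [180.0, -0.0, -97.2]
contact_force: [-0.1, -1.1, 0.4]
gripper_width: 0.0604
gripper_force: 0.0
```

```bash
python3 - <<'E'
from h import *;from plant import r, optics, ticket
for n in("top","wrist"):
    c=optics.capture(n); np.savez(n+"2.npz",**c)
st=r.get_state();print(delta(st,[.600,.031,.15],177.8),st["joints"].round(1))
w=c["frame"][:,:,::-1]; t=np.load("top2.npz")["frame"][180:280,190:335,::-1]
a=cv2.resize(t,(400,276),interpolation=cv2.INTER_CUBIC); a=cv2.copyMakeBorder(a,0,108,0,0,cv2.BORDER_CONSTANT)
cv2.imwrite("pics/m2.png",np.clip(np.hstack([a,w[:,56:456]])*1.5,0,255).astype(np.uint8))
E
```

```text
[0.0008, -0.0046, -0.0032, 0.11, -0.04, -5.24] [ 21.9  16.9 -15.7  -0.  -57.6 -29.3]
```

View pics/m2.png

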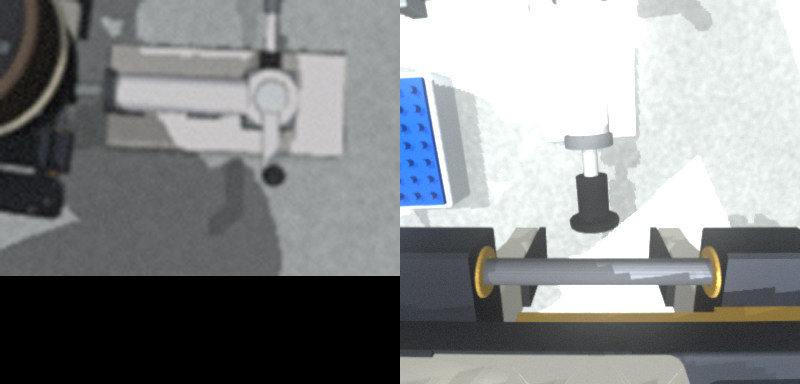

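The left half (top view) shows the lever knob at (273,175) below the pivot disc (272,97). The right half (wrist view) shows the pull-knob grip at rows 176–215 and the flange at about (594,221), between the fingers in column.

```bash
python3 - <<'E'
from h import *
t=np.load("top2.npz");w=np.load("wrist2.npz")
T=lambda u,v:((u+.5)/2.7586-.5+190,(v+.5)/2.76-.5+180)
H=lambda d:np.degrees(np.arctan2(d[1],d[0]))
g=t["frame"].max(2);m=(g[236:254,278:300]<58).astype(np.uint8);mo=cv2.moments(m,True);ku=(278+mo["m10"]/mo["m00"],236+mo["m01"]/mo["m00"]);print("knob px",ku,T(273,175))
k=plane(t,ku,.115)[:2];p=plane(t,T(271.5,96.5),.08)[:2];print(k,p,"lever",H(k-p)%360-90)
print("arm",H(plane(t,T(270,160),.075)[:2]-plane(t,T(271,113),.075)[:2])%360-90)
x0,y0,x1,y1=225,150,275,235
v,u=np.mgrid[y0:y1,x0:x1];z=w["z_map"][y0:y1,x0:x1].ravel();f=w["frame"][y0:y1,x0:x1].max(2).ravel()
q=cv2.undistortPoints(np.c_[u.ravel(),v.ravel()].astype(float)[:,None],K(w),w["D"])[:,0]
W=(np.c_[q*z[:,None],z,np.ones(z.size)]@w["cam_to_world"].T)[:,:3]
Q=W[(f<70)&(z>0)&(W[:,2]>.04)];print(len(Q),Q.min(0),Q.max(0))
for y in np.arange(-.02,.06,.005):
    s=Q[abs(Q[:,1]-y)<.0025]
    if len(s):print(round(y,3),len(s),s.min(0).round(4),s.max(0).round(4))
E
```

```text
knob px (288.6304347826087, 243.1086956521739) (288.6444935837019, 243.08695652173913)
[ 0.52626075 -0.14993429] [ 0.59148458 -0.15200093] lever 88.18517556370088
arm 88.06717145916932
1918 [0.57997526 0.00749765 0.05781171] [0.6201096  0.04998305 0.09164326]
0.005 1 [0.6093 0.0075 0.0707] [0.6093 0.0075 0.0707]
0.01 228 [0.586  0.0076 0.0631] [0.6096 0.0125 0.0832]
0.015 189 [0.5864 0.0125 0.0738] [0.6101 0.0175 0.0836]
0.02 177 [0.5865 0.0175 0.0705] [0.6102 0.0225 0.0835]
0.025 181 [0.5866 0.0225 0.0713] [0.6107 0.0275 0.0833]
0.03 175 [0.5872 0.0275 0.0732] [0.6107 0.0325 0.0833]
0.035 173 [0.5873 0.0325 0.0725] [0.6114 0.0375 0.0838]
0.04 173 [0.5874 0.0375 0.0725] [0.6122 0.0425 0.0833]
0.045 519 [0.58   0.0425 0.0578] [0.6201 0.0475 0.0916]
0.05 102 [0.5802 0.0475 0.0738] [0.6184 0.05   0.0913]
```

Lever error is now about 0.4°. The wrist view puts the grip at y 0.0076–0.043 with axis x≈0.599, which matches. Next I descend and grip.

To row units: -5.2 degrees / 90 = -0.0578.

Call:
shift_gripper --increments '[{"pos": [0.0008, -0.0036, -0.003], "rot": [0, 0, -0.0578]}, {"pos": [0.0008, -0.0036, 0.01], "rot": [0, 0, -0.0578]}, {"pos": [0.0008, -0.0036, 0.035], "rot": [0, 0, -0.0578]}, {"pos": [0.0008, -0.0036, 0.06], "rot": [0, 0, -0.0578]}, {"pos": [0.0008, -0.0036, 0.08], "rot": [0, 0, -0.0578]}, {"pos": [0.0008, -0.0036, 0.095], "rot": [0, 0, -0.0578]}, {"pos": [0.0008, -0.0036, 0.095], "rot": [0, 0, -0.0578]}]'

```text
time_s: 10.02
tcp_pos: [0.5971, 0.0295, 0.0501]
eef_rot: [179.7, -0.1, -92.7]
contact_force: [-0.4, -0.3, -0.3]
gripper_width: 0.0603
gripper_force: 0.0
```

```bash
python3 -c "
from h import *;from plant import r, optics, ticket
print(delta(r.get_state(),[.599,.031,.051],177.7))"
```

```text
[-0.0016, -0.0018, -0.0009, 0.3, -0.09, -0.42]
```

Call:
shift_gripper --increments '[{"pos": [-0.001, -0.001, 0]}, {"pos": [-0.001, -0.001, 0]}, {"pos": [-0.001, -0.001, 0]}, {"pos": [-0.001, -0.001, 0]}, {"pos": [-0.001, -0.001, 0]}, {"pos": [-0.001, -0.001, 0]}, {"pos": [-0.001, -0.001, 0]}, {"pos": [-0.001, -0.001, 0]}]' --jaw 0 --grip_force 55

```text
time_s: 10.68
tcp_pos: [0.5998, 0.0317, 0.0539]
eef_rot: [180.0, 0.0, -92.4]
contact_force: [-3.7, 1.0, 6.4]
gripper_width: 0.0252
gripper_force: 55.0
```

Call:
shift_gripper --increments '[{}, {}, {}]'

```text
time_s: 10.93
tcp_pos: [0.5999, 0.0317, 0.0539]
eef_rot: [180.0, 0.0, -92.4]
contact_force: [-3.6, 0.8, 5.6]
gripper_width: 0.0247
gripper_force: 55.0
```

```bash
python3 -c "
from h import *;from plant import r, optics, ticket
s=r.get_state();d=delta(s,s['tcp_pos']+[.038*.06,.9993*.06,0],177.7);print(d,s['tcp_pos'],s['contact_force'])"
```

```text
[-0.06, 0.0003, 0.0, 0.04, 0.0, -0.13] [0.59986734 0.03167581 0.05390801] [-3.55956124  0.76381995  5.62318391]
```

Call:
shift_gripper --increments '[{"pos": [-0.003, 0, 0]}, {"pos": [-0.008, 0, 0]}, {"pos": [-0.014, 0, 0]}, {"pos": [-0.02, 0, 0]}, {"pos": [-0.026, 0, 0]}, {"pos": [-0.032, 0, 0]}, {"pos": [-0.038, 0, 0]}, {"pos": [-0.044, 0, 0]}, {"pos": [-0.05, 0, 0]}, {"pos": [-0.055, 0, 0]}, {"pos": [-0.057, 0, 0]}, {"pos": [-0.057, 0, 0]}]'

```text
time_s: 11.93
tcp_pos: [0.6025, 0.0865, 0.0539]
eef_rot: [179.9, -0.2, -92.4]
contact_force: [1.9, -10.6, 5.1]
gripper_width: 0.0249
gripper_force: 55.0
```

Call:
shift_gripper --increments '[{}, {}, {}]'

```text
time_s: 12.18
tcp_pos: [0.6025, 0.0861, 0.0539]
eef_rot: [179.9, -0.2, -92.4]
contact_force: [0.4, -9.9, 4.6]
gripper_width: 0.0246
gripper_force: 55.0
```

```bash
python3 - <<'E'
from h import *;from plant import r, optics, ticket
I=[]
for n,b in(("scene",(235,175,320,270)),("wrist",(200,60,300,260)),("top",(160,190,240,230))):
    c=optics.capture(n); np.savez(n+"3.npz",**c); x0,y0,x1,y1=b
    f=cv2.convertScaleAbs(c["frame"][y0:y1,x0:x1,::-1],alpha=1.4)
    s=min(260/(x1-x0),590/(y1-y0)); f=cv2.resize(f,None,fx=s,fy=s,interpolation=cv2.INTER_CUBIC);print(n,s)
    I.append(cv2.copyMakeBorder(f,0,590-f.shape[0],0,264-f.shape[1],cv2.BORDER_CONSTANT))
cv2.imwrite("pics/m3.png",np.hstack(I)); print(r.get_state()["contact_force"])
E
```

```text
scene 3.0588235294117645
wrist 2.6
top 3.25
[  0.88900677 -12.31706572   4.71941073]
```

View pics/m3.png

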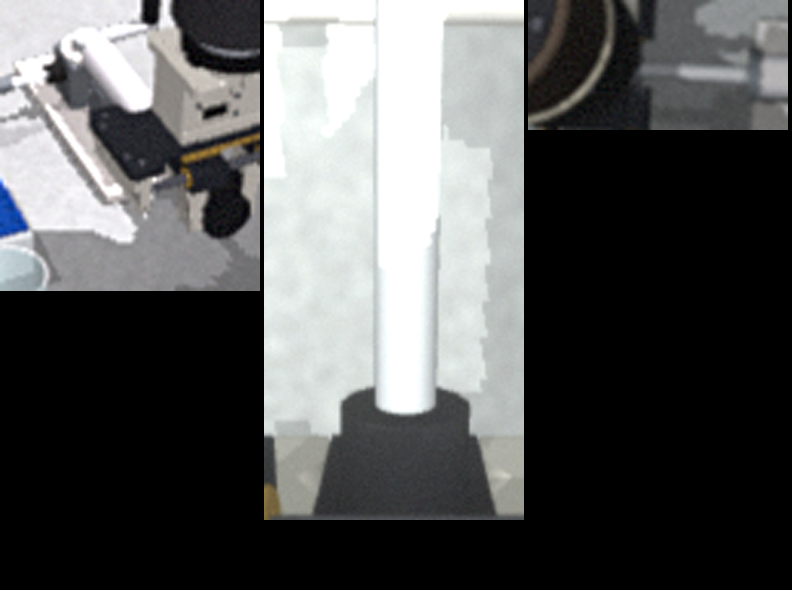

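The wrist view shows the grip and rod clearly (rod about columns 241–269, grip's inner edge at row ~210). The mouth lies above the crop, so I'll read the column profile there.

```bash
python3 - <<'E'
from h import *
c=np.load("wrist3.npz")
def W(u,v):
    z=c["z_map"][v,u]; p=cv2.undistortPoints(np.array([[[u,v]]],float),K(c),c["D"])[0,0]
    return (c["cam_to_world"]@[p[0]*z,p[1]*z,z,1])[:3].round(4)
for v in [*range(0,70,3),100,150,190,200,205,208,210,212,215,218]: print(v,c["frame"][v,254],W(254,v), c["frame"][v,258].max())
E
```

```text
0 [253 253 253] [ 0.597  -0.029   0.0861] 253
3 [253 253 253] [ 0.597  -0.0283  0.085 ] 253
6 [253 253 253] [ 0.597  -0.0275  0.0842] 253
9 [253 253 253] [ 0.5971 -0.0262  0.0852] 253
12 [189 197 201] [ 0.5972 -0.0243  0.0885] 213
15 [181 188 193] [ 0.5972 -0.0234  0.088 ] 195
18 [183 191 197] [ 0.5973 -0.0224  0.088 ] 197
21 [183 191 197] [ 0.5973 -0.021   0.0891] 194
24 [181 188 195] [ 0.5974 -0.0202  0.0887] 195
27 [182 190 195] [ 0.5974 -0.0193  0.0879] 194
30 [182 190 196] [ 0.5974 -0.0182  0.0882] 196
33 [180 190 194] [ 0.5975 -0.0173  0.0875] 193
36 [180 188 193] [ 0.5975 -0.0164  0.0872] 194
39 [151 158 162] [ 0.5976 -0.0153  0.0875] 161
42 [ 97 101 100] [ 0.5976 -0.0145  0.0861] 101
45 [105 107 110] [ 0.5976 -0.0147  0.0793] 107
48 [241 244 245] [ 0.5976 -0.0141  0.0766] 249
51 [243 246 246] [ 0.5976 -0.0132  0.0754] 250
54 [249 250 250] [ 0.5977 -0.0117  0.0769] 250
57 [252 253 252] [ 0.5977 -0.0108  0.0756] 250
60 [253 253 253] [ 0.5978 -0.0097  0.075 ] 252
63 [253 253 253] [ 0.5978 -0.0083  0.076 ] 253
66 [253 253 253] [ 0.5979 -0.0073  0.075 ] 253
69 [253 253 253] [ 0.5979 -0.0058  0.0771] 253
100 [252 253 253] [0.5985 0.0067 0.0747] 253
150 [252 253 253] [0.5994 0.0285 0.0773] 253
190 [191 197 198] [0.6003 0.0475 0.0768] 194
200 [193 199 200] [0.6005 0.0527 0.0758] 190
205 [193 200 200] [0.6006 0.0557 0.0743] 190
208 [191 196 197] [0.6007 0.0571 0.0748] 190
210 [191 196 197] [0.6007 0.0584 0.0742] 189
212 [193 198 198] [0.6007 0.0588 0.0759] 189
215 [192 198 198] [0.6008 0.0609 0.0743] 187
218 [165 171 172] [0.6009 0.062  0.0757] 156
```

Travel is 54–54.5 mm by both the camera gap (77 − 23) and the TCP, and the ring is not out yet. It needs about 5.6 mm more.

Call:
shift_gripper --increments '[{"pos": [-0.001, 0, 0]}, {"pos": [-0.0025, 0, 0]}, {"pos": [-0.004, 0, 0]}, {"pos": [-0.005, 0, 0]}, {"pos": [-0.0056, 0, 0]}, {"pos": [-0.0056, 0, 0]}, {"pos": [-0.0056, 0, 0]}, {"pos": [-0.0056, 0, 0]}]'

```text
time_s: 13.0
tcp_pos: [0.6027, 0.0915, 0.0539]
eef_rot: [179.9, -0.2, -92.4]
contact_force: [0.8, -11.9, 4.9]
gripper_width: 0.0248
gripper_force: 55.0
```

```bash
cat > m.py <<'E'
from h import *;from plant import r, optics, ticket
c=optics.capture("wrist"); np.savez("wrist4.npz",**c)
def W(u,v):
    z=c["z_map"][v,u]; p=cv2.undistortPoints(np.array([[[u,v]]],float),K(c),c["D"])[0,0]
    return (c["cam_to_world"]@[p[0]*z,p[1]*z,z,1])[:3].round(4)
for v in [*range(4,42),*range(206,222,2)]: print(v,c["frame"][v,248:262:6].max(1),W(254,v))
s=r.get_state();print(s["tcp_pos"],s["contact_force"])
cv2.imwrite("pics/w4.png",cv2.resize(c["frame"][0:60,210:300,::-1],(720,480),interpolation=cv2.INTER_CUBIC))
E
python3 m.py
```

```text
4 [187 187 187] [ 0.5973 -0.0218  0.0877]
5 [187 186 188] [ 0.5973 -0.0215  0.0875]
6 [188 187 189] [ 0.5973 -0.021   0.088 ]
7 [189 189 189] [ 0.5974 -0.0205  0.0887]
8 [189 189 190] [ 0.5973 -0.0207  0.0869]
9 [189 190 188] [ 0.5974 -0.0197  0.0892]
10 [188 190 186] [ 0.5974 -0.0196  0.0882]
11 [190 190 186] [ 0.5974 -0.0195  0.0875]
12 [190 191 187] [ 0.5974 -0.0185  0.0899]
13 [190 189 187] [ 0.5975 -0.0182  0.0897]
14 [189 190 189] [ 0.5974 -0.0184  0.0879]
15 [191 191 187] [ 0.5975 -0.018   0.0879]
16 [190 192 188] [ 0.5975 -0.0174  0.089 ]
17 [189 190 189] [ 0.5975 -0.0172  0.0883]
18 [192 191 188] [ 0.5975 -0.0168  0.0888]
19 [194 190 189] [ 0.5975 -0.0166  0.0882]
20 [191 192 188] [ 0.5975 -0.0164  0.0878]
21 [191 188 191] [ 0.5976 -0.0158  0.0885]
22 [186 185 182] [ 0.5976 -0.0156  0.088 ]
23 [172 174 175] [ 0.5976 -0.0153  0.0879]
24 [109 123 124] [ 0.5976 -0.0149  0.0882]
25 [93 90 94] [ 0.5976 -0.0147  0.0877]
26 [89 87 9
[... 356 characters left out ...]
5 [120 139 135] [ 0.5976 -0.0141  0.075 ]
36 [122 141 139] [ 0.5976 -0.0136  0.0755]
37 [137 189 168] [ 0.5977 -0.0129  0.0768]
38 [179 243 230] [ 0.5977 -0.013   0.0748]
39 [217 246 247] [ 0.5977 -0.0124  0.0756]
40 [220 249 248] [ 0.5977 -0.012   0.0756]
41 [222 252 248] [ 0.5977 -0.0117  0.0752]
206 [189 197 179] [0.6009 0.0613 0.0754]
208 [187 198 179] [0.6009 0.0622 0.0758]
210 [188 198 179] [0.601  0.0634 0.0753]
212 [189 197 177] [0.601  0.0643 0.0756]
214 [190 197 176] [0.6011 0.0654 0.0755]
216 [187 199 176] [0.6011 0.0664 0.0754]
218 [132 171 142] [0.6011 0.0672 0.0761]
220 [46 56 48] [0.6012 0.068  0.0768]
[0.60277034 0.09150541 0.05390368] [ -0.10791784 -12.38015962   4.65471853]
```

View pics/w4.png

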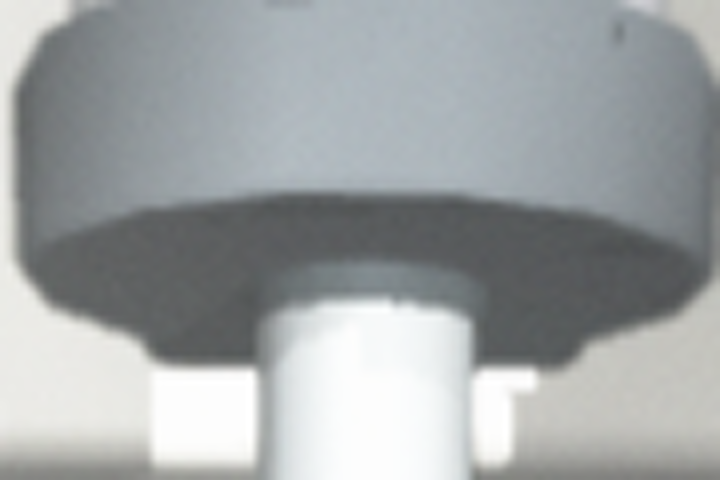

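The view shows the mouth face with the dark ring half out of it (crop rows 262–298, about 1.9 mm of its 4 mm). The TCP travel is 59.8 mm. Next I'll confirm it is steady and hand in.

Call:
shift_gripper --increments '[{}, {}, {}, {}, {}, {}]'

```text
time_s: 13.55
tcp_pos: [0.6027, 0.0915, 0.0539]
eef_rot: [179.9, -0.2, -92.4]
contact_force: [0.2, -12.1, 5.5]
gripper_width: 0.0246
gripper_force: 55.0
```

```bash
python3 -c "
from plant import r, optics, ticket
print(r.get_state()['tcp_pos']); print(ticket.close_job())"
```

```text
[0.60273993 0.09150894 0.0538681 ]
the job is handed in; nothing more can be done
None
```

I handed the job in at 13.6 s, with no verdict printed: the valve lever measured within about 0.5° of square across the barrel, on the side away from the pipette, and the gripper was still holding the plunger steady at about 59.8 mm with the ring mark level with the mouth.

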